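Check a brake release hand lever stops short of its bar

TASK

In the slide tray, use the backs or tips of the fingers to press the yellow-ended hand lever in towards its fixed bar until it comes up against its stop, and hold it there for about two seconds, showing that it stops short of the bar. Then ease it back out with the fingers still against it, so that it does not snap back, and come away clear. Press only on the outer face, without pinching the lever or touching its bar or straining the stop, and leave the blue lever and all the loose spares alone.

Things in the scene. Friction and masses are not known exactly. Their poses are not given: they have to be found in the camera images.
- yellow_lever (a joint): yellow-ended lever's hinge (vertical axis), rad: 0 = fully out (start); grows as it is pressed in, counter-clockwise from above; 0.36 = at its stop, parallel to the bar, 18 mm still open between its rubber strip and the bar. The return spring takes about 4 N at the pad to start and 7 N to reach the stop; when let go it snaps back hard.
- yellow_pad (a point): middle of the outer face (the face away from the bar) of the lever's yellow end, about 108 mm above the shelf. The yellow end is 60 mm long (x), 16 mm thick (y), 26 mm high (z). Axes move with the lever: x along it from free end to pivot, y outward away from the bar (press along -y), z up. 55 mm beside the outer face is free for fingers; nothing in the tray is over 130 mm above the shelf.
- yellow_pivot (a point): point on the vertical pivot axis of the yellow-ended lever, at lever mid-height; same axes as the pad; the pad lies at (-120, +8, 0) mm from it
- yellow_bar (a point): mid-length of the black rubber sleeve (22 mm thick, 100 mm long) on the axis of the fixed steel bar on the inner side of the yellow lever, 108 mm above the shelf; x along the bar from its free end, y towards the lever. The lever pivot lies at x +110, y +40 mm from here. Do not touch the bar. A black rubber strip, 50 x 3 x 14 mm, on the inner face of the yellow lever end is not to be touched either.
- yellow_stand: grey stand of the yellow lever, fixed, foot 210 x 110 mm, origin under its middle on the tray floor; x along the bar away from its free end; lever pivot at x +70, y 0 mm
- blue_lever (a joint): hinge of the other, blue-ended lever of the same make on its own stand, rad: 0 = out. Leave alone.
- blue_pad (a point): middle of the outer face of the blue lever's end, same shape and axes as the yellow one
- blue_stand: stand of the blue lever, fixed, laid out like the yellow one
- tray: steel slide tray, 408 x 568 mm, fixed (latched out on its rails); origin at shelf level under its centre, x away from the robot. Floor 30 mm and rim 55 mm above the shelf. Both lever stands are bolted to its floor.
- tooth_block: loose brass ratchet tooth block, 60 x 36 mm, 24 mm high, origin under its centre; leave alone
- shaft_key1: loose chromed shaft key, 14 x 60 x 12 mm, origin under its centre; leave alone
- shaft_key2: second loose chromed shaft key, same size; leave alone
- trip_cam: loose red enamel tripping cam, 48 mm disc with a nose to 33 mm along x, 22 mm high, origin under the disc; leave alone
- sheave_guard: loose green curved sheave guard with a black rubber edge, about 190 mm long, 53 mm high, standing on the shelf right of the tray; leave alone
- grease_tin: loose round tin, 70 mm wide, 70 mm high, on the shelf left of the tray; leave alone

How it is judged (in metres and radians):
On the way, in this order (a step that is already met when the one before it is completed fails the run):
1. the yellow lever is held against its stop by the fingers for over a second (value of joint yellow_lever above 0.34 rad and contact force between the fingers and yellow_lever above 1 N), for 1.2 s.
2. the lever is fully out again (value of joint yellow_lever below 0.03 rad), for 0.1 s.
At the end, for the whole second after the job is handed in: The yellow lever was held at its stop (over 0.34 of 0.36 rad, by the fingers) for at least 1.2 s, then eased back; at the end both levers are fully out (under 0.03 rad) and every loose spare is at rest within 12 mm of where it lay (value of joint each of yellow_lever, blue_lever below 0.03 rad and distance of each of tooth_block, shaft_key1, shaft_key2, trip_cam, sheave_guard, grease_tin from where it was at the start of the episode below 0.012 m and linear speed of each of tooth_block, shaft_key1, shaft_key2, trip_cam, sheave_guard, grease_tin below 0.02 m/s); the robot touches nothing.
It fails at once if the bar is touched, or the lever is pinched or hooked from its inner face (contact force between any of the fingers, the arm and yellow_stand_c5 above 0.5 N or contact force between any of the fingers, the arm and yellow_stand_c6 above 0.5 N or contact force between the fingers and yellow_lever_c3 above 0.5 N).
It fails at once if the lever snaps back (faster than 5 rad/s) (velocity of joint yellow_lever below -5 rad/s).
It fails at once if the stop is strained (over 40 N on the lever) (contact force between the fingers and yellow_lever above 40 N).
It fails at once if the blue lever is pressed (value of joint blue_lever above 0.05 rad).
It fails at once if a loose spare is shifted, lifted or carried (over 12 mm) (distance of any of tooth_block, shaft_key1, shaft_key2, trip_cam, sheave_guard, grease_tin from where it was at the start of the episode above 0.012 m).
It also fails if it takes over 40 s, if anything falls off the work surface, if the arm or the gripper's body presses on something with over 40 N, if the wrist force passes 120 N, or if a joint passes its speed limit or range.

ROBOT

A 6-joint arm with a two-finger parallel gripper is mounted at the origin on the work surface. World frame = base frame: x ahead of the robot, y to its left, z up, the work surface at z = 0. Lengths are in mm, angles in rad, forces in N, time in s.
With the tool pointing down it reaches from about 425 to 950 mm from the base axis. Payload 14.7 kg.
Tool frame: the origin (TCP) lies at the very end of the fingers, on their centre line; the grasp point (between the pads) lies 19 mm behind it; z points along the fingers, y is the direction in which the jaws open and shut (so a half turn about z gives the same grasp; the last joint's range is limited). The gripper opens to 85 mm and grips with 20 to 120 N. Pads are 22 mm wide; open, the fingers measure 114 mm over their backs; the gripper's body (76 mm by 85 mm) begins 54 mm behind the grasp point. The pads swing forward as they close: fully open they stand 13 mm farther back than shut.
Start: joints at [-1.189, 0.48, 1.596, -0, 1.065, -0.047], TCP at [270.272, -591.139, 231.297] pointing down, gripper open.
Joint ranges: [-2.75, 2.75], [-0.82, 2.05], [0.23, 2.67], [-1.56, 4.7], [0.09, 2.69], [-2.92, 2.92]. Speed limits (rad/s): [1.89, 1.89, 2.39, 3.01, 3.01, 3.01].

INTERFACE

Orientations are given as a rotation vector (axis times angle).
In Python, from station import bot, eyes gives the robot as it stands. The module is installed in compiled form; this text tells all that it offers.
- The arm moves only by the shell command python3 -m pendant 'ROWS' [FORCE]. ROWS is a JSON object of lists of equal length, an entry for each row: "turn": the turn, a rotation vector about the tool's x, y, z in degrees, a list of three; "offset": the shift along the tool's x, y, z in m, a list of three; "jaw": the finger opening in m, from 0 to 0.0854. A call has 1 to 8 rows; each row shifts and turns the commanded pose from where the row before left it, along the tool's axes as they then stand; what a row does not reach is not made up. A row lasts 1/12 s, in which the tool goes at most 41.7 mm and 7.16 degrees, less where a joint would pass 70% of its speed; a pose out of reach is approached as far as the arm can. A call with a gripper value outside its range is refused whole. The fingers move at their own pace and stop on an object; FORCE is the grip in N (left out, the last holds). Time passes only in rows, so rows that do not move let the fingers close. It gives the time, the measured TCP pose, the force and the opening at its end, in the units of the state.
- bot.observe(): the state, without advancing time (a new reading comes with each control period).
- eyes.camera(name): name is "side" or "top" or "wrist"; returns a dict with "image" (420x560x3 uint8, red, green, blue), "fx", "fy", "cx", "cy" (pixels), "D" ([k1, k2, p1, p2, k3] as OpenCV has them; the pictures are not rectified), "world_from_camera" (4x4, takes a point from camera to world coordinates). Camera axes: x right, y down, z forward; pixel columns grow to the right and rows downward; lengths in mm; the calibration is good to about 2 mm. A picture is of the moment at which its call begins. There is no depth.
- bot.finish_job(): hands the job in, once; it reports no verdict.
The state is a dict: "time": time; "joints": joint angles; "dq": joint speeds; "tau": joint torques, N m; "tcp_pos": TCP position; "orientation": TCP orientation; "force": force on the tool from outside, world axes, zero at the start; "wrist_torque": the same for the moment, N m; "gripper_width": finger opening in mm.
Only numpy, scipy, OpenCV 4.12 (cv2) and the standard library are available. Lean on these libraries where they do the work, as an engineer would, in place of code of your own. Each camera call takes 0.05 s, during which the arm holds its last target.

## Working session

There is one attempt and no reset: what is moved stays moved. The work goes in short steps, Python scripts to look and compute and a shell command to move; the robot and the scene stay as the last step left them, time stands still between calls to the robot, and variables do not carry over. Pictures are saved under pics/ and viewed, and the job is handed in when it is done.

```bash
mkdir -p pics
python3 - <<'E'
from station import bot, eyes
import cv2, numpy as np
s=bot.observe(); print({k:np.round(v,3).tolist() for k,v in s.items()})
for n in ["top","side","wrist"]:
    c=eyes.camera(n); cv2.imwrite(f"pics/{n}0.png",c["image"][:,:,::-1])
    print(n,c["fx"],c["fy"],c["cx"],c["cy"],c["D"],np.round(c["world_from_camera"],3).tolist())
E
```

```text
{'time': 0.0, 'joints': [-1.189, 0.481, 1.597, -0.0, 1.065, -0.047], 'dq': [0.001, 0.0, -0.001, 0.0, -0.001, 0.0], 'tau': [0.006, -95.064, -43.019, 0.0, 0.012, 0.0], 'tcp_pos': [270.12, -590.792, 230.687], 'orientation': [-3.069, -0.668, 0.0], 'force': [0.1, -0.177, -0.597], 'wrist_torque': [-0.031, -0.014, -0.003], 'gripper_width': 85.59}
top 462.98142277448886 462.98142277448886 270.5192715268968 207.30204313806559 [-0.05624107  0.          0.          0.          0.        ] [[-0.015, -0.997, 0.079, 440.024], [-1.0, 0.015, -0.006, -4.856], [0.005, -0.079, -0.997, 1405.518], [0.0, 0.0, 0.0, 1.0]]
side 421.9028599406807 421.9028599406807 278.063175289165 208.09654904068503 [-0.08557748  0.          0.          0.          0.        ] [[-0.724, -0.415, 0.551, -234.457], [-0.69, 0.444, -0.572, 807.425], [-0.007, -0.794, -0.608, 934.846], [0.0, 0.0, 0.0, 1.0]]
wrist 309.939453555098 309.939453555098 279.50264604205734 209.40669875192916 [-0.01769945  0.          0.          0.          0.        ] [[0.416, -0.872, -0.257, 334.47], [-0.909, -0.4, -0.116, -561.359], [-0.002, 0.282, -0.959, 373.346], [0.0, 0.0, 0.0, 1.0]]
```

View pics/top0.png

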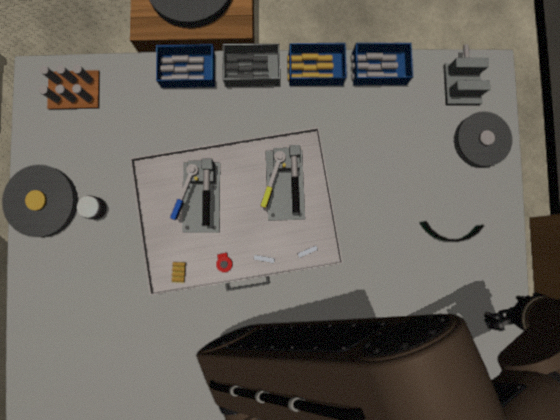

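View pics/side0.png

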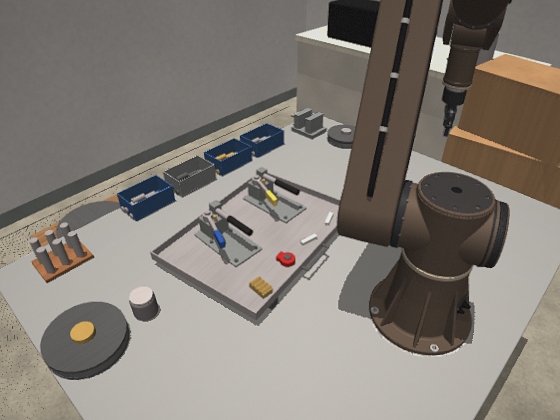

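View pics/wrist0.png

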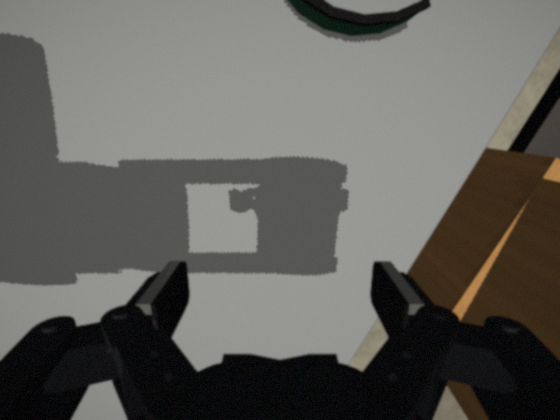

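Top view: the yellow lever end is near (267,197), its bar near (295,195) and its pivot near (280,157). The blue lever is near (176,210). I'll measure these.

```bash
cat > h.py <<'E'
import cv2, numpy as np
from station import bot, eyes
def ray(c,uv):
    K=np.array([[c["fx"],0,c["cx"]],[0,c["fy"],c["cy"]],[0,0,1]])
    p=cv2.undistortPoints(np.array(uv,float).reshape(-1,1,2),K,np.array(c["D"])).reshape(-1,2)
    T=np.array(c["world_from_camera"]); d=np.c_[p,np.ones(len(p))]@T[:3,:3].T
    return T[:3,3],d
def onz(c,uv,z):
    o,d=ray(c,uv); return o+d*((z-o[2])/d[:,2])[:,None]
def proj(c,P):
    K=np.array([[c["fx"],0,c["cx"]],[0,c["fy"],c["cy"]],[0,0,1]])
    T=np.linalg.inv(np.array(c["world_from_camera"]))
    r,_=cv2.Rodrigues(T[:3,:3]); return cv2.projectPoints(np.array(P,float),r,T[:3,3],K,np.array(c["D"]))[0].reshape(-1,2)
def mask(c,lo,hi):
    return cv2.inRange(cv2.cvtColor(c["image"],cv2.COLOR_RGB2HSV),lo,hi)
def blobs(m,amin=15):
    n,l,s,ce=cv2.connectedComponentsWithStats(m)
    for i in range(1,n):
        if s[i,4]>=amin: yield l==i,s[i],ce[i]
E
python3 - <<'E'
from h import *
c=eyes.camera("top")
for nm,lo,hi in [("yel",(22,120,100),(35,255,255)),("blue",(105,120,60),(130,255,255))]:
    for b,s,ce in blobs(mask(c,lo,hi)):
        pts=np.argwhere(b)[:,::-1]
        w=onz(c,pts,121)[:,:2]
        print(nm,s.tolist(),ce.round(1),w.mean(0).round(1),end=' ')
        r=cv2.minAreaRect(w.astype(np.float32)); print(r)
# black sleeve
im=c["image"]; g=im.max(2)
m=((g<40)*255).astype(np.uint8); 
m2=np.zeros_like(m); m2[135:225,160:310]=m[135:225,160:310]
for b,s,ce in blobs(m2):
    w=onz(c,np.argwhere(b)[:,::-1],119)[:,:2]; print("blk",s.tolist(),w.mean(0).round(1),cv2.minAreaRect(w.astype(np.float32)))
cr=im[130:240,230:330]; cv2.imwrite("pics/crop1.png",cv2.resize(cr[:,:,::-1],None,fx=5,fy=5,interpolation=cv2.INTER_CUBIC))
E
```

```text
yel [292, 56, 11, 3, 16] [297.   57.5] [972.5 -96. ] ((972.4930419921875, -96.20576477050781), (5.617926120758057, 29.342182159423828), 5.962739944458008)
yel [261, 187, 11, 21, 108] [265.9 196.6] [571.7  -0.9] ((572.1709594726562, -0.6574840545654297), (14.10486888885498, 59.33401107788086), 70.78468322753906)
yel [28, 191, 12, 18, 80] [ 33.2 198.7] [576.  656.4] ((573.7225952148438, 655.3539428710938), (47.74654769897461, 31.938331604003906), 1.4912617206573486)
blue [156, 45, 38, 5, 68] [171.7  45.5] [1014.4  265. ] ((1009.8424682617188, 256.9720458984375), (107.29179382324219, 12.090982437133789), 88.74160766601562)
blue [196, 44, 17, 36, 237] [207.3  65.3] [953.1 161.8] ((964.4706420898438, 171.39149475097656), (46.104915618896484, 104.73674774169922), 89.95308685302734)
blue [289, 44, 4, 11, 16] [290.1  50.2] [994.5 -76.7] ((997.7481079101562, -79.05703735351562), (8.582294464111328, 30.278696060180664), 82.77304077148438)
blue [356, 44, 3, 19, 30] [356.5  51.5] [ 989.1 -268.3] ((984.5966796875, -269.68817138671875), (5.80021858215332, 54.25448226928711), 87.87269592285156)
blu
[... 955 characters left out ...]
9, 103] [176.1 209. ] [540.9 249.9] ((540.749755859375, 249.93502807617188), (14.109461784362793, 54.68795394897461), 68.09178924560547)
blk [211, 163, 5, 20, 31] [642.  145.1] ((641.7567749023438, 145.29202270507812), (8.375312805175781, 54.064170837402344), 83.78124237060547)
blk [279, 168, 12, 3, 22] [648.5 -52.5] ((649.0145263671875, -54.116790771484375), (30.899782180786133, 5.6742401123046875), 89.17797088623047)
blk [292, 177, 8, 36, 213] [577.3 -82.5] ((576.7203369140625, -82.72779846191406), (98.95848083496094, 17.33916664123535), 1.1153638362884521)
blk [203, 191, 7, 34, 236] [543.9 166.7] ((544.0220336914062, 166.70880126953125), (16.79976463317871, 92.4609375), 89.74131774902344)
```

View pics/crop1.png

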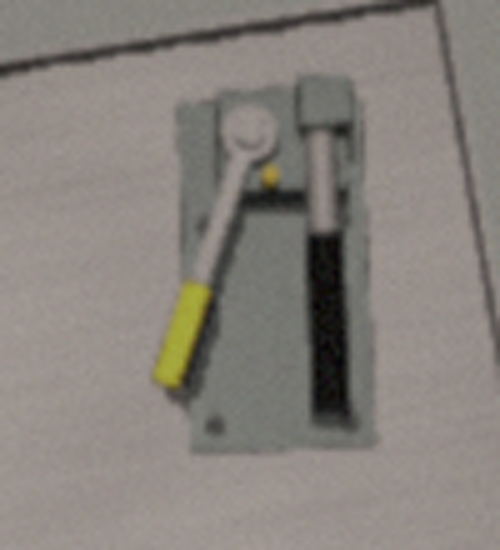

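Found: the sleeve centre is about (577,-83), the pivot about (686,-40) and the pad about (575,7,108), with a lever heading of -19.2°. The lever and bar measurements agree. Next I close the fingers and turn the tool +43.8° about tool z, so that tool y is the press direction.

```bash
python3 -m pendant '{"turn":[[0,0,6.3],[0,0,6.3],[0,0,6.3],[0,0,6.3],[0,0,6.3],[0,0,6.3],[0,0,6.0],[0,0,0]],"offset":[[0,0,0],[0,0,0],[0,0,0],[0,0,0],[0,0,0],[0,0,0],[0,0,0],[0,0,0]],"jaw":[0,0,0,0,0,0,0,0]}'
python3 - <<'E'
from h import *
from scipy.spatial.transform import Rotation as R
s=bot.observe(); M=R.from_rotvec(s["orientation"]).as_matrix(); print(M.round(3), s["gripper_width"])
print(M.T@(np.array([584.7,35.3,200])-s["tcp_pos"]))
E
```

```text
time: 0.87
tcp_pos: [270.2, -591.0, 231.1]
orientation: [-3.096, 0.533, 0.0]
force: [-0.1, -1.1, -0.2]
gripper_width: -0.2
[[ 0.942 -0.335 -0.   ]
 [-0.335 -0.942  0.   ]
 [-0.    -0.    -1.   ]] -0.16086656320720802
[  86.80030088 -695.4244807    31.27434554]
```

```bash
python3 -m pendant '{"turn":[[0,0,0],[0,0,0],[0,0,0],[0,0,0],[0,0,0],[0,0,0],[0,0,0],[0,0,0]],"offset":[[0.004,-0.035,0],[0.004,-0.035,0],[0.004,-0.035,0],[0.004,-0.035,0],[0.004,-0.035,0],[0.004,-0.035,0],[0.004,-0.035,0],[0.004,-0.035,0]],"jaw":[0,0,0,0,0,0,0,0]}'
python3 -m pendant '{"turn":[[0,0,0],[0,0,0],[0,0,0],[0,0,0],[0,0,0],[0,0,0],[0,0,0],[0,0,0]],"offset":[[0.004,-0.035,0],[0.004,-0.035,0],[0.004,-0.035,0],[0.004,-0.035,0],[0.004,-0.035,0],[0.004,-0.035,0],[0.004,-0.035,0],[0,0,0]],"jaw":[0,0,0,0,0,0,0,0]}'
python3 - <<'E'
from h import *
from scipy.spatial.transform import Rotation as R
s=bot.observe(); M=R.from_rotvec(s["orientation"]).as_matrix(); print(M.round(3), s["tcp_pos"])
print(M.T@(np.array([584.7,35.3,200])-s["tcp_pos"]))
E
```

```text
time: 1.53
tcp_pos: [393.1, -335.7, 231.4]
orientation: [3.098, -0.519, 0.0]
force: [1.1, -0.3, -0.0]
gripper_width: 0.0
time: 2.2
tcp_pos: [501.9, -110.6, 231.4]
orientation: [-3.098, 0.514, -0.002]
force: [-1.2, 0.5, 0.1]
gripper_width: 0.2
[[ 0.947 -0.323  0.001]
 [-0.323 -0.947  0.001]
 [ 0.001 -0.001 -1.   ]] [ 501.88633547 -110.64815854  231.42867703]
[  31.26937703 -164.81850959   31.68303501]
```

```bash
python3 -m pendant '{"turn":[[0,0,0],[0,0,0],[0,0,0],[0,0,0],[0,0,0],[0,0,0],[0,0,0]],"offset":[[0.006,-0.033,0],[0.006,-0.033,0],[0.006,-0.033,0],[0.006,-0.033,0],[0.006,-0.033,0],[0,0,0.03],[0,0,0]],"jaw":[0,0,0,0,0,0,0]}'
python3 - <<'E'
from h import *
s=bot.observe(); print(s["tcp_pos"],s["orientation"],s["force"])
for n in ["wrist","side","top"]:
    c=eyes.camera(n); cv2.imwrite(f"pics/{n}1.png",c["image"][:,:,::-1])
    p=proj(c,[[574.8,7,121],[686,-40,121],[577,-82.7,119],list(s["tcp_pos"])]);print(n,p.round(1).tolist())
E
```

```text
time: 2.78
tcp_pos: [581.1, 32.1, 197.7]
orientation: [3.098, -0.515, -0.007]
force: [-2.2, -0.4, -1.0]
gripper_width: 0.0
[581.10659437  32.10443588 197.65759288] [ 3.0982961  -0.51542762 -0.0068968 ] [-2.19837652 -0.42035923 -0.97224555]
wrist [[313.5, 214.4], [332.7, 33.2], [431.0, 172.5], [278.5, 264.2]]
side [[269.9, 194.5], [256.7, 176.3], [287.7, 183.6], [262.4, 177.5]]
top [[263.1, 195.5], [279.3, 155.9], [295.2, 194.4], [253.2, 190.2]]
```

View pics/wrist1.png

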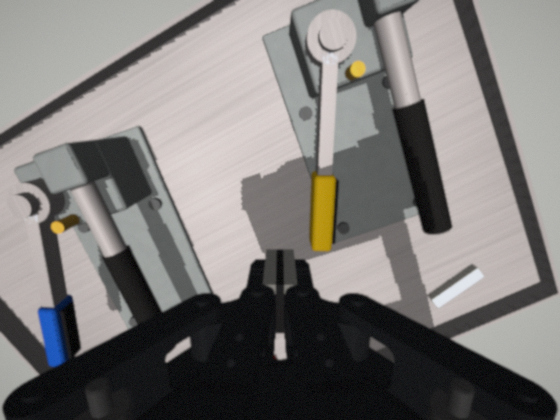

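View pics/side1.png

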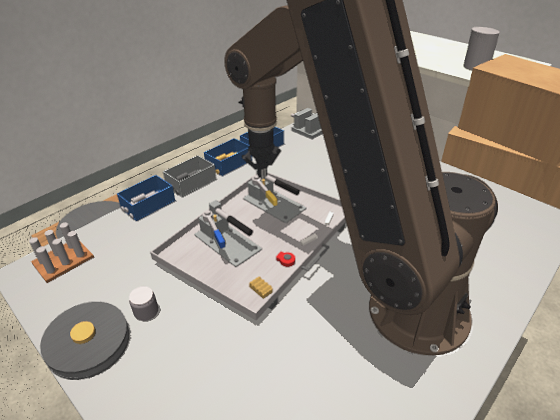

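The wrist view shows the yellow end's outer edge at about x=313, y=212. My predicted pad is (313.5,214), so the measurement is confirmed. The fingers are clear on the outer side, so I back off 3 mm and descend.

```bash
python3 -m pendant '{"turn":[[0,0,0],[0,0,0],[0,0,0],[0,0,0],[0,0,0],[0,0,0],[0,0,0],[0,0,0]],"offset":[[0.002,-0.003,0],[0,0,0.02],[0,0,0.02],[0,0,0.02],[0,0,0.02],[0,0,0.02],[0,0,0],[0,0,0]],"jaw":[0,0,0,0,0,0,0,0]}'
python3 - <<'E'
from h import *
from scipy.spatial.transform import Rotation as R
s=bot.observe(); print(s["tcp_pos"],s["orientation"],s["force"])
M=R.from_rotvec(s["orientation"]).as_matrix(); print(M.round(3)); print("pad in tool",M.T@(np.array([574.8,7,108])-s["tcp_pos"]))
c=eyes.camera("wrist"); cv2.imwrite("pics/wrist2.png",c["image"][:,:,::-1])
E
```

```text
time: 3.6
tcp_pos: [585.4, 32.3, 101.7]
orientation: [3.097, -0.525, -0.001]
force: [0.6, -0.5, -0.0]
gripper_width: 0.3
[585.38372938  32.31036796 101.73360827] [ 3.09720368e+00 -5.25478387e-01 -1.07683070e-03] [ 0.57741948 -0.45136714 -0.00567897]
[[ 0.944 -0.33  -0.001]
 [-0.33  -0.944 -0.   ]
 [-0.001  0.    -1.   ]]
pad in tool [-1.6474431  27.38634952 -6.25871475]
```

View pics/wrist2.png

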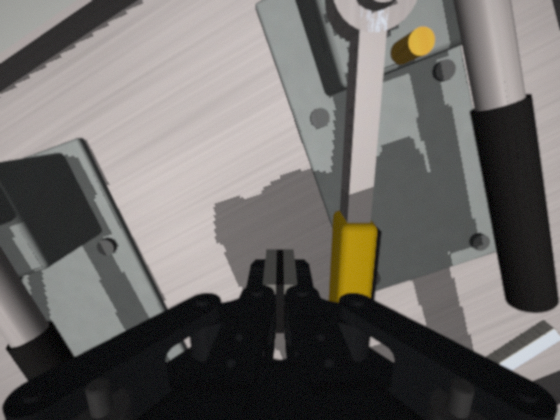

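The fingers are just outside the pad (outer edge about x=333), with nothing touching. I lower 5 mm, then approach in small steps.

```bash
python3 -m pendant '{"turn":[[0,0,0],[0,0,0],[0,0,0],[0,0,0],[0,0,0],[0,0,0]],"offset":[[0,0,0.005],[-0.001,0.003,0],[-0.001,0.003,0],[0,0.003,0],[0,0.002,0],[0,0,0]],"jaw":[0,0,0,0,0,0]}'
python3 -m pendant '{"turn":[[0,0,0],[0,0,0],[0,0,0]],"offset":[[0,0.002,0],[0,0.002,0],[0,0,0]],"jaw":[0,0,0]}'
python3 -m pendant '{"turn":[[0,0,0],[0,0,0],[0,0,0]],"offset":[[0,0.002,0],[0,0.002,0],[0,0,0]],"jaw":[0,0,0]}'
```

```text
time: 4.15
tcp_pos: [579.8, 22.7, 96.6]
orientation: [3.097, -0.525, 0.0]
force: [-0.1, 0.1, -0.5]
gripper_width: -0.1
time: 4.4
tcp_pos: [578.6, 19.3, 96.4]
orientation: [-3.097, 0.525, -0.0]
force: [-0.3, 3.3, 2.0]
gripper_width: 0.1
time: 4.65
tcp_pos: [577.2, 15.4, 96.3]
orientation: [-3.097, 0.525, 0.0]
force: [-0.3, 4.0, 2.3]
gripper_width: -0.1
```

Contact is made (about 3–4 N). Now I press round the arc, turning with the lever.

```bash
python3 -m pendant '{"turn":[[0,0,-2],[0,0,-2],[0,0,-2],[0,0,-2],[0,0,-2],[0,0,0]],"offset":[[0,0,0],[-0.0007,0.0042,0],[-0.0007,0.0042,0],[-0.0007,0.0042,0],[-0.0007,0.0042,0],[0,0,0]],"jaw":[0,0,0,0,0,0]}'
python3 -m pendant '{"turn":[[0,0,-2],[0,0,-2],[0,0,-2],[0,0,0]],"offset":[[-0.0007,0.0042,0],[-0.0007,0.0042,0],[-0.0007,0.0042,0],[0,0,0]],"jaw":[0,0,0,0]}'
python3 - <<'E'
from h import *
s=bot.observe(); print(s["tcp_pos"],s["orientation"],s["force"])
c=eyes.camera("wrist"); cv2.imwrite("pics/wrist3.png",c["image"][:,:,::-1])
E
```

```text
time: 5.15
tcp_pos: [570.4, -0.4, 96.3]
orientation: [-3.132, 0.25, -0.0]
force: [1.4, 5.1, 0.8]
gripper_width: 0.1
time: 5.48
tcp_pos: [567.0, -12.4, 96.3]
orientation: [-3.14, 0.088, -0.001]
force: [1.8, 5.6, -0.4]
gripper_width: -0.3
[566.97049984 -12.38723776  96.29639974] [-3.14024918e+00  8.76045748e-02 -6.95195689e-04] [ 1.79997716  5.61495929 -0.38762879]
```

View pics/wrist3.png

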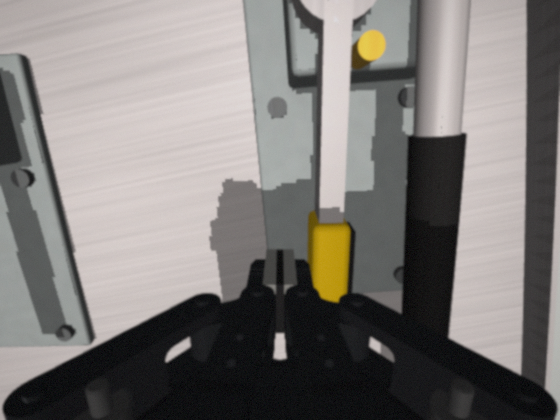

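The lever is nearly parallel to the bar (end at about (330,260), bar sleeve at about (435,200)), and the gap is open. I continue in small steps, watching the force.

```bash
python3 -m pendant '{"turn":[[0,0,-1],[0,0,-1],[0,0,0]],"offset":[[-0.0003,0.002,0],[-0.0003,0.002,0],[0,0,0]],"jaw":[0,0,0]}'
python3 -m pendant '{"turn":[[0,0,-1],[0,0,-1],[0,0,0]],"offset":[[-0.0003,0.0015,0],[-0.0003,0.0015,0],[0,0,0]],"jaw":[0,0,0]}'
python3 -m pendant '{"turn":[[0,0,-0.5],[0,0,0]],"offset":[[0,0.001,0],[0,0,0]],"jaw":[0,0]}'
```

```text
time: 5.78
tcp_pos: [566.2, -16.0, 96.3]
orientation: [-3.141, 0.035, -0.0]
force: [2.1, 6.4, 0.4]
gripper_width: 0.1
time: 6.03
tcp_pos: [565.5, -18.9, 96.3]
orientation: [-3.141, -0.02, -0.0]
force: [1.2, 6.9, 0.2]
gripper_width: 0.2
time: 6.2
tcp_pos: [565.3, -19.8, 96.3]
orientation: [-3.141, -0.033, 0.0]
force: [-0.1, 7.2, 1.8]
gripper_width: 0.2
```

```bash
python3 -m pendant '{"turn":[[0,0,0],[0,0,0]],"offset":[[0,0.001,0],[0,0,0]],"jaw":[0,0]}'
python3 -m pendant '{"turn":[[0,0,0],[0,0,0]],"offset":[[0,0.0005,0],[0,0,0]],"jaw":[0,0]}'
python3 -m pendant '{"turn":[[0,0,0],[0,0,0]],"offset":[[0,0.0005,0],[0,0,0]],"jaw":[0,0]}'
```

```text
time: 6.37
tcp_pos: [565.4, -20.6, 96.3]
orientation: [-3.141, -0.032, 0.0]
force: [-0.0, 9.4, 1.0]
gripper_width: 0.4
time: 6.53
tcp_pos: [565.3, -20.7, 96.3]
orientation: [-3.141, -0.032, 0.0]
force: [0.3, 13.5, 3.2]
gripper_width: 0.0
time: 6.7
tcp_pos: [565.3, -20.9, 96.3]
orientation: [-3.14, -0.032, 0.0]
force: [-0.1, 16.7, 1.9]
gripper_width: 0.3
```

The force is climbing steeply with no travel, so the lever is at its stop at about 16 N. Now I hold.

```bash
python3 -m pendant '{"turn":[[0,0,0],[0,0,0],[0,0,0],[0,0,0]],"offset":[[0,0,0],[0,0,0],[0,0,0],[0,0,0]],"jaw":[0,0,0,0]}'
python3 -m pendant '{"turn":[[0,0,0],[0,0,0],[0,0,0],[0,0,0],[0,0,0],[0,0,0],[0,0,0],[0,0,0]],"offset":[[0,0,0],[0,0,0],[0,0,0],[0,0,0],[0,0,0],[0,0,0],[0,0,0],[0,0,0]],"jaw":[0,0,0,0,0,0,0,0]}'
python3 - <<'E'
from h import *
c=eyes.camera("wrist"); cv2.imwrite("pics/wrist4.png",c["image"][:,:,::-1])
c=eyes.camera("top"); cv2.imwrite("pics/top4.png",cv2.resize(c["image"][130:240,230:330,::-1],None,fx=4,fy=4))
E
python3 -m pendant '{"turn":[[0,0,0],[0,0,0],[0,0,0],[0,0,0],[0,0,0],[0,0,0],[0,0,0],[0,0,0]],"offset":[[0,0,0],[0,0,0],[0,0,0],[0,0,0],[0,0,0],[0,0,0],[0,0,0],[0,0,0]],"jaw":[0,0,0,0,0,0,0,0]}'
```

```text
time: 7.03
tcp_pos: [565.3, -20.9, 96.2]
orientation: [-3.14, -0.032, 0.0]
force: [1.0, 15.7, 2.2]
gripper_width: -0.1
time: 7.7
tcp_pos: [565.3, -20.9, 96.3]
orientation: [-3.14, -0.032, 0.0]
force: [1.1, 16.5, 2.0]
gripper_width: 0.1
time: 8.47
tcp_pos: [565.3, -20.9, 96.2]
orientation: [-3.14, -0.032, 0.0]
force: [0.1, 16.8, 1.9]
gripper_width: 0.1
```

View pics/wrist4.png

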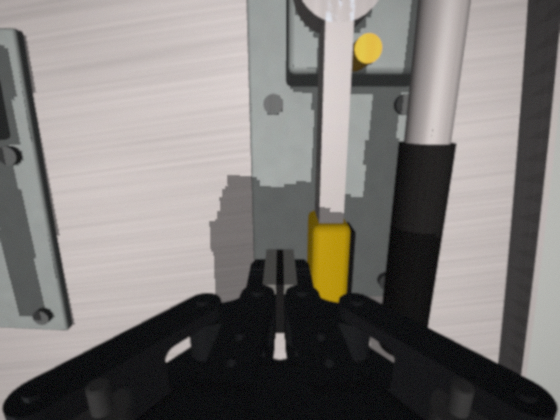

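At the stop, the fingers are on the outer face only (yellow end at about (330,260)). A gap remains to the sleeve, between x≈350 and x≈395. I'll check the angle numerically while still holding.

Run:
```python
from h import *
c=eyes.camera("wrist")
# rod edge / sleeve edge: subpixel gradients on rows
g=cv2.cvtColor(c["image"],cv2.COLOR_RGB2GRAY).astype(float)
y=cv2.inRange(cv2.cvtColor(c["image"],cv2.COLOR_RGB2HSV),(15,120,60),(40,255,255))
L=[(np.where(y[r,300:360])[0].max()+300,r) for r in range(232,290,4)]
S=[(np.where(g[r,375:420]<35)[0].min()+375,r) for r in range(160,300,8)]
for n,P,z in(("lever inner top edge",L,119),("sleeve edge",S,110)):
    w=onz(c,P,z)[:,:2]; k=np.polyfit(w[:,0],w[:,1],1); print(n,np.degrees(np.arctan(k[0])),np.polyval(k,566),P[0],P[-1])
```

```text
lever inner top edge 1.701762473984521 -50.410302054884355 (np.int64(350), 232) (np.int64(347), 288)
sleeve edge 1.2147069901308156 -70.30196855896278 (np.int64(398), 160) (np.int64(384), 296)
```

The lever edge is at 1.7° and the sleeve at 1.2°, so they are parallel, with an edge-to-edge gap of about 20 mm less the 3 mm strip. It stops short of the bar as it should. I've held it for about 2 s, so I'll ease it out.

```bash
python3 -m pendant '{"turn":[[0,0,0],[0,0,0],[0,0,1],[0,0,1],[0,0,1],[0,0,1],[0,0,1],[0,0,0]],"offset":[[0,-0.001,0],[0,-0.001,0],[0.0003,-0.002,0],[0.0003,-0.002,0],[0.0003,-0.002,0],[0.0003,-0.002,0],[0.0003,-0.002,0],[0,0,0]],"jaw":[0,0,0,0,0,0,0,0]}'
python3 -m pendant '{"turn":[[0,0,1.3],[0,0,1.3],[0,0,1.3],[0,0,1.3],[0,0,1.3],[0,0,1.3],[0,0,0]],"offset":[[0.0004,-0.0027,0],[0.0004,-0.0027,0],[0.0004,-0.0027,0],[0.0004,-0.0027,0],[0.0004,-0.0027,0],[0.0004,-0.0027,0],[0,0,0]],"jaw":[0,0,0,0,0,0,0]}'
```

```text
time: 9.18
tcp_pos: [567.5, -9.5, 96.3]
orientation: [-3.14, 0.106, -0.001]
force: [2.1, 6.0, -0.5]
gripper_width: -0.0
time: 9.77
tcp_pos: [572.2, 6.2, 96.4]
orientation: [-3.125, 0.32, -0.002]
force: [5.1, 3.1, -1.2]
gripper_width: -0.3
```

```bash
python3 -m pendant '{"turn":[[0,0,1.3],[0,0,1.3],[0,0,1.3],[0,0,1.3],[0,0,0]],"offset":[[0.0004,-0.0027,0],[0.0004,-0.0027,0],[0.0004,-0.0027,0],[0.0004,-0.0027,0],[0,0,0]],"jaw":[0,0,0,0,0]}'
python3 -m pendant '{"turn":[[0,0,1.2],[0,0,1.2],[0,0,0],[0,0,0]],"offset":[[0.0004,-0.001,0],[0.0004,-0.001,0],[0,-0.001,0],[0,0,0]],"jaw":[0,0,0,0]}'
```

```text
time: 10.18
tcp_pos: [576.3, 16.2, 96.4]
orientation: [-3.107, 0.461, -0.002]
force: [4.7, 3.4, -0.8]
gripper_width: -0.2
time: 10.52
tcp_pos: [577.4, 18.5, 96.4]
orientation: [-3.098, 0.523, -0.001]
force: [4.0, 2.5, 0.6]
gripper_width: 0.2
```

```bash
python3 -m pendant '{"turn":[[0,0,0],[0,0,0],[0,0,0]],"offset":[[0,-0.001,0],[0,-0.001,0],[0,0,0]],"jaw":[0,0,0]}'
python3 -m pendant '{"turn":[[0,0,0],[0,0,0],[0,0,0]],"offset":[[0,-0.001,0],[0,-0.001,0],[0,0,0]],"jaw":[0,0,0]}'
```

```text
time: 10.77
tcp_pos: [577.8, 20.3, 96.3]
orientation: [-3.098, 0.522, -0.0]
force: [2.8, 2.3, 0.3]
gripper_width: -0.2
time: 11.02
tcp_pos: [577.7, 22.1, 96.1]
orientation: [3.098, -0.522, -0.002]
force: [0.1, 0.5, -0.2]
gripper_width: -0.2
```

The contact force has gone to zero gently. I come away sideways, then up.

```bash
python3 -m pendant '{"turn":[[0,0,0],[0,0,0],[0,0,0],[0,0,0]],"offset":[[0,-0.002,0],[0,-0.004,0],[0,-0.005,0],[0,0,0]],"jaw":[0,0,0,0]}'
python3 -m pendant '{"turn":[[0,0,0],[0,0,0],[0,0,0],[0,0,0],[0,0,0],[0,0,0],[0,0,0],[0,0,0]],"offset":[[0,0,-0.015],[0,0,-0.025],[0,0,-0.025],[0,0,-0.03],[0,0,-0.03],[0,0,0],[0,0,0],[0,0,0]],"jaw":[0,0,0,0,0,0,0,0]}'
python3 - <<'E'
from h import *
for n in ["wrist","top"]:
    c=eyes.camera(n); cv2.imwrite(f"pics/{n}5.png",c["image"][:,:,::-1])
    print(n,proj(c,[[574.8,7,121]]).round(1))
c=eyes.camera("wrist")
y=cv2.inRange(cv2.cvtColor(c["image"],cv2.COLOR_RGB2HSV),(15,120,60),(40,255,255))
for b,s,ce in blobs(y,100):
    pts=np.argwhere(b)[:,::-1]; r=cv2.minAreaRect(onz(c,pts,121)[:,:2].astype(np.float32)); print(s,r)
s=bot.observe();print(s["force"],np.abs(s["dq"]).max())
E
```

```text
time: 11.35
tcp_pos: [582.2, 33.3, 96.3]
orientation: [-3.098, 0.522, 0.0]
force: [-0.1, -0.5, 0.4]
gripper_width: 0.0
time: 12.02
tcp_pos: [581.7, 32.6, 221.0]
orientation: [3.098, -0.522, -0.0]
force: [-0.9, 0.4, 0.0]
gripper_width: 0.0
wrist [[311.4 206.5]]
top [[263.1 195.5]]
[341  67  16  16 190] ((660.1784057617188, -48.310340881347656), (8.623059272766113, 11.758524894714355), 25.326324462890625)
[ 308  167   24   74 1526] ((573.7825317382812, 0.4873218536376953), (17.730281829833984, 61.3090934753418), 70.74596405029297)
[ 70 209  25  16 220] ((628.8114624023438, 188.19122314453125), (9.314125061035156, 22.771028518676758), 6.351269721984863)
[1.2573593  0.18394817 0.2625569 ] 0.003147860648752602
```

View pics/wrist5.png

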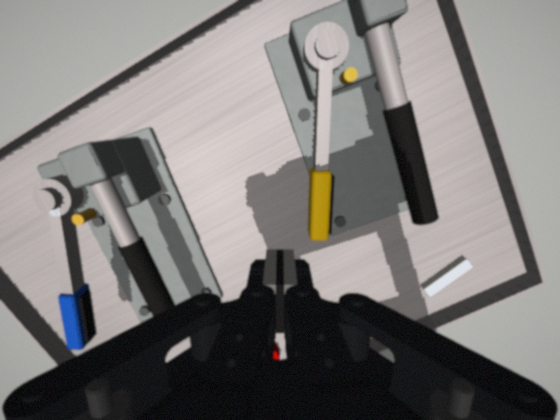

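View pics/top5.png

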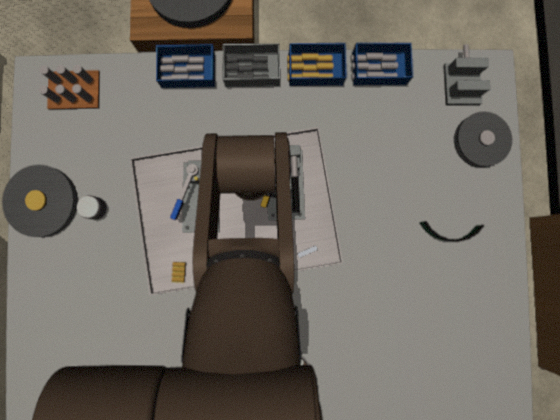

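The lever is fully out again: heading -19.25° now, -19.2° at the start. The blue lever and the visible spares are where they were, and the fingers are clear. I'm handing in.

```bash
python3 -c "
from station import bot
print(bot.finish_job())"
```

```text
the job is handed in; nothing more can be done
None
```

I pressed the yellow lever in to its stop, held it there for about 2 s, eased it back out with the fingers against it, and handed the job in at about 12 s of the 40 s. The hand-in gives no verdict.

- **Press and hold:** I used the back of the closed fingers on the outer face. At the stop the force rose sharply with no further travel, and I held at about 16–17 N, well under the 40 N limit.
- **Stops short of the bar:** At the stop the wrist image put the lever at 1.7° and the bar sleeve at 1.2°. The gap was about 20 mm from the lever edge, or roughly 17 mm less the 3 mm rubber strip, against 18 mm given.
- **Return:** The contact force fell gradually to zero as I eased out, so the lever did not snap back. I then backed off sideways and up to about 220 mm.
- **Final checks:** The yellow lever is back at -19.25° (-19.2° at the start), and the force on the tool is near zero. The blue lever and the spares I could see look unmoved.
- **Not checked:** In the last top view the arm hid the red cam and one shaft key. I worked only at the lever, well away from them. I compared the other spares by eye and did not measure them.

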